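# Load a sample cassette under the dock's leaf spring

### The arm

A 6-joint arm with a two-finger parallel gripper is mounted at the origin on the work surface. World frame = base frame: x ahead of the robot, y to its left, z up, the work surface at z = 0. Lengths are in m, angles in rad, forces in N, time in s.
With the tool pointing down it reaches from about 0.325 to 0.9 m from the base axis. Payload 6.1 kg.
Tool frame: the origin (TCP) lies on the centre line of the jaws, within the pads' length; the fingertips stand 22 mm ahead of it and the grasp point (between the pads) lies 3 mm ahead of it (r.tip_extent is the distance from the TCP to the fingertips, in m); y points along the fingers, x is the direction in which the jaws open and shut, and the axes are right-handed (so a half turn about y gives the same grasp; the last joint's range is limited). The gripper opens to 85 mm and grips with 20 to 120 N. Pads are 22 mm wide; open, the fingers measure 114 mm over their backs; the gripper's body (76 mm by 85 mm) begins 54 mm behind the grasp point. The pads swing forward as they close: fully open they stand 13 mm farther back than shut.
Start: joints at [0.975, 0.22, 1.526, -0, 1.395, -0.126], TCP at [0.283, 0.557, 0.253] pointing down, gripper open.
Joint ranges: [-2.98, 2.98], [-0.91, 2.08], [0.09, 2.57], [-1.24, 4.39], [0.2, 2.65], [-2.68, 2.68]. Speed limits (rad/s): [2.57, 2.57, 3.01, 3.14, 3.14, 3.14].

### API

Orientations are given as a unit quaternion [x, y, z, w].
In Python, from workcell import r, eyes gives the robot as it stands.
- The arm moves only by the tool send_rows, never from a script. Its argument "commands" is a list of rows, each a list of 4 numbers: the shift along the tool's x, y, z in cm, then the turn about the tool's y in degrees. A call has 1 to 12 rows; each row shifts and turns the pose as measured when the row begins, along the tool's axes as they then stand; what a row does not reach is not made up. A row lasts 1/8 s, in which the tool goes at most 62.5 mm and 10.7 degrees, less where a joint would pass 70% of its speed; a pose out of reach is approached as far as the arm can. A call with a gripper value outside its range is refused whole. "fingers" is the finger opening in cm, from 0 to 8.54, set as the call begins (left out, the last holds). The fingers move at their own pace and stop on an object; the grip force is fixed at half the most. Time passes only in rows, so rows that do not move let the fingers close. It gives the time, the measured TCP pose, the force and the opening at its end, in the units of the state.
- r.observe(): the state, without advancing time (a new reading comes with each control period).
- eyes.read_camera(name): name is "scene" or "top"; returns the picture (480x640x3 uint8, red, green, blue); there is no depth.
- eyes.camera_params(name): a dict with "camera_matrix" (3x3 intrinsics, pixels), "k1" (the pictures are not rectified: a ray, as slopes to the right and down, at radius r is drawn at 1 + k1 r^2 times it, then the intrinsics apply), "rvec" (rotation vector, rad) and "tvec" (3), from world to camera coordinates, as OpenCV has them. Camera axes: x right, y down, z forward; pixel columns grow to the right and rows downward; lengths in m; the calibration is good to about 2 mm. A picture is of the moment at which its call begins. camera_params takes no time and is no camera call.
- r.close_job(): hands the job in, once; it reports no verdict.
The state is a dict: "time": time; "q": joint angles; "joint_vel": joint speeds; "tau": joint torques, N m; "tcp_pos": TCP position; "tcp_rot": TCP orientation; "contact_force": force on the tool from outside, world axes, zero at the start; "wrist_torque": the same for the moment, N m; "gripper_width": opening from 0.0 (shut) to 1.0 (fully open).
Only numpy, scipy, OpenCV 4.12 (cv2) and the standard library are available. Lean on these libraries where they do the work, as an engineer would, in place of code of your own. Each camera call takes 0.05 s, during which the arm holds its last target.

### The job

Load the sample cassette: with the fingertips press it down hard on its sprung bed and, keeping it down, slide it under the cross bar and the leaf spring until its nose is fully home against the dock's end stop, then take the fingers away. Do not lift or tip the cassette, and leave the other things on the bench where they are.

Things in the scene. Friction and masses are not known exactly. Their poses are not given: they have to be found in the camera images.
- cassette: Grey plastic sample cassette lying flat and loose in the dock's channel, 0.17 to 0.35 kg: a plate 130 long (its x) x 70 wide (y) x 14 mm thick (z). Origin at the centre of its underside. +x points to the nose, the end with 35 small dark wells, facing the spring. Its origin starts 65 to 30 mm behind the dock's (dock x = -65 to -30 mm, y = 0) and is fully home at dock x = 40 mm.
- dock: Grey and aluminium loading dock fixed to the bench, 250 x 110 mm, 55 to 58 mm high. Origin on the bench under its channel's centre line; +x is the way the cassette is to be slid (away from the robot, within 0.6 rad), z up. Channel 74 mm wide between rails 12 mm thick, tops 34 mm above the bench. The unpressed cassette's top is 40 mm above the bench; pressed fully down, 32 mm.
- thumb_pad (a point): A point on the cassette's flat top, on its centre line, 30 mm behind its middle (cassette x = -30 mm): the flat pad for pressing and pushing runs from x = -65 to -10 mm. There a thumb ledge 50 mm wide and 10 mm high rises, its upright face looking back to the pad; from its crest it slopes down forward to the plate's top at about x = +13 mm. Axes as the cassette's.
- nose (a point): Middle of the cassette's front end face, 65 mm ahead of its origin, at half its thickness.
- bar (a point): Middle of the underside of the aluminium cross bar that spans the channel and carries the leaf spring, 63 mm along the dock's x and 35.5 mm above the bench. The bar is 16 mm wide along x and 18 mm high. An unpressed cassette's nose runs against it; pressed more than 4.5 mm down it passes below.
- end_stop (a point): Middle of the end stop's face, on which the nose must come to rest: 105 mm along the dock's x, 30 mm above the bench. The stop's top is 48 mm above the bench.
- bed_plate (a joint): How far the white sprung bed under the cassette is pushed down, in m: 0 at the top, 0.008 at its lower stop. It moves straight up and down only and lies under the whole travel. With the cassette's weight included it takes 8 N to start it, 12 N for 4.5 mm and 15 N to bottom out. Bed, rails, bar and spring are slippery (friction about 0.25).
- leaf_spring (a joint): Upward deflection of the steel leaf spring, rad, 0 at rest. The leaf, 40 mm wide and 28 mm long, is hinged on the bar's far side and droops forward to its rolled tip at dock x = 96 mm, about 30 mm above the bench. The cassette lifts it as it enters below (3 to 5 N at the tip, which drags on the cassette's top); above 0.08 the cassette lies under it.
- spare_cassette: A second, identical cassette lying on the bench to the left of the dock (its +y side): to be left alone. Origin at its underside.
- vial_a: Capped sample vial 28 mm across and 55 mm high, standing close to the right of the dock: leave alone. Origin at its underside.
- vial_b: A second such vial, farther along the dock's right side: leave alone. Origin at its underside.
- amber_jar: Amber glass jar 48 mm across and 72 mm high, left of and beyond the dock: leave alone. Origin at its underside.
- tip_tray: Open grey tray 90 x 65 x 30 mm on the bench, right of the vials: leave alone. Origin at its underside.
- driver: Screwdriver lying on the bench at the far right, 150 mm long: leave alone. Origin at its underside.
- mouse: Black computer mouse at the far left, about 70 x 60 x 31 mm: leave alone. Origin at its underside.
There are look-alikes about, which are no part of the job. Leave any pink look-alike of the cassette alone.

How it is judged:
On the way, in this order (a step that is already met when the one before it is completed fails the run):
1. the cassette is pressed at least 4 mm down by the fingers, still short of the spring (value of joint bed_plate above 0.004 m and contact force between the fingers and cassette above 3 N and value of joint leaf_spring below 0.03 rad), for 0.1 s.
2. the cassette's nose, still held down, is under the leaf spring and lifts it (value of joint leaf_spring above 0.06 rad and value of joint bed_plate above 0.003 m and contact force between the fingers and cassette above 2 N and x of cassette in the frame of dock above 0.015 m), for 0.1 s.
At the end, for the whole second after the job is handed in: The cassette lies at rest and flat (within 0.06 rad) in the channel with its nose within 3 mm of the end stop, held down under the bar and the leaf spring (spring lifted more than 0.08 rad), and the robot clear of it (x of cassette in the frame of dock between 0.037 and 0.043 m and y of cassette in the frame of dock between -0.004 and 0.004 m and z of cassette in the frame of dock between 0.015 and 0.025 m and angle between the x axis of cassette and the x axis of dock, either way round below 0.06 rad and angle between cassette's own z axis and vertical below 0.06 rad and value of joint leaf_spring above 0.08 rad and linear speed of cassette below 0.01 m/s); the robot touches nothing.
It fails at once if the cassette is lifted more than 8 mm off its bed (z of cassette in the frame of dock above 0.034 m).
It fails at once if the cassette is tipped by more than 0.2 rad (angle between cassette's own z axis and vertical above 0.2 rad).
It fails at once if another thing on the bench is moved more than 20 mm (distance of any of spare_cassette, vial_a, vial_b, amber_jar, tip_tray, driver, mouse from where it was at the start of the episode above 0.02 m).
It also fails if it takes over 35 s, if anything falls off the work surface, if the arm or the gripper's body presses on something with over 40 N, if the wrist force passes 120 N, or if a joint passes its speed limit or range.

## Working session

There is one attempt and no reset: what is moved stays moved. The work goes in short steps, Python scripts to look and compute and a tool call to move; the robot and the scene stay as the last step left them, time stands still between calls to the robot, and variables do not carry over. Pictures are saved under pics/ and viewed, and the job is handed in when it is done.

Besides the shell and the picture viewer there is one more tool, called after "Request:" in YAML: its name, and indented under it one key for each argument. send_rows: Moves the arm, as the interface text tells. Its arguments: {"type":"object","properties":{"commands":{"type":"array"},"fingers":{"type":"number"}},"required":["commands"]}

```bash
mkdir -p pics; ls; python3 - <<'E'
from workcell import r, eyes
import cv2
s=r.observe(); print({k:(v if not hasattr(v,'tolist') else [round(x,4) for x in v.tolist()]) for k,v in s.items()}, r.tip_extent)
for n in ("scene","top"):
    im=eyes.read_camera(n); cv2.imwrite(f"pics/{n}0.png",im[:,:,::-1]); print(n,eyes.camera_params(n))
E
```

```text
pics
{'time': 0.0, 'q': [0.9749, 0.2212, 1.5276, 0.0, 1.3947, -0.1261], 'joint_vel': [0.0009, 0.001, -0.0005, -0.0001, -0.0002, -0.0001], 'tau': [0.002, -49.6915, -38.9392, 0.0001, 0.0111, -0.0], 'tcp_pos': [0.2826, 0.5568, 0.2522], 'tcp_rot': [0.6029, 0.3693, -0.3705, -0.6024], 'contact_force': [0.4121, 0.3697, -0.279], 'wrist_torque': [-0.0179, 0.0118, -0.0354], 'gripper_width': 1.00114560408642} 0.022
scene {'camera_matrix': array([[548.992128  ,   0.        , 305.71286086],
       [  0.        , 548.992128  , 241.49580365],
       [  0.        ,   0.        ,   1.        ]]), 'k1': -0.019396955933031167, 'rvec': array([ 1.81580992,  1.92966989, -0.63866382]), 'tvec': array([ 0.02935535, -0.39335448,  1.69189852])}
top {'camera_matrix': array([[546.55325618,   0.        , 319.2606986 ],
       [  0.        , 546.55325618, 233.89703262],
       [  0.        ,   0.        ,   1.        ]]), 'k1': -0.16717832449835457, 'rvec': array([ 2.17554558, -2.14143023,  0.17286486]), 'tvec': array([-0.01259109,  0.52001013,  1.48891177])}
```

View pics/scene0.png

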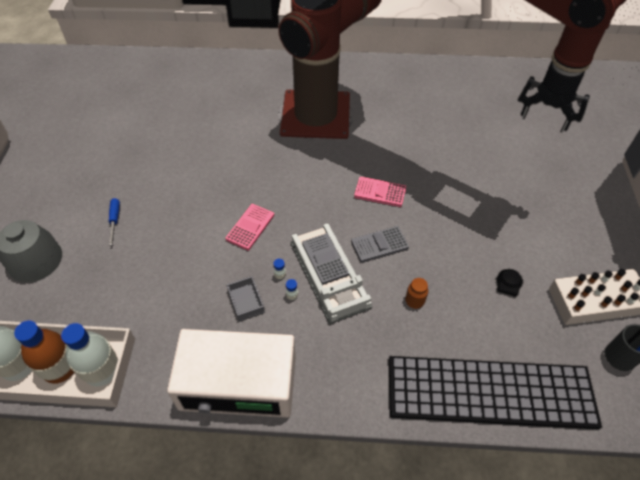

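View pics/top0.png

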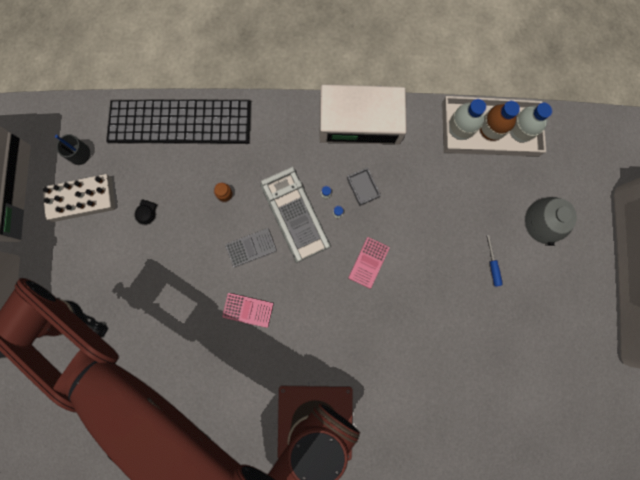

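```bash
python3 - <<'E'
import cv2
a=cv2.imread('pics/top0.png'); s=cv2.imread('pics/scene0.png')
cv2.imwrite('pics/t0z.png',cv2.resize(a[130:330,200:460],None,fx=3,fy=3,interpolation=cv2.INTER_CUBIC))
cv2.imwrite('pics/s0z.png',cv2.resize(s[180:380,200:460],None,fx=3,fy=3,interpolation=cv2.INTER_CUBIC))
E
```

```text
(no output)
```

The dock is at about (330,270) in the scene view and (295,215) in the top view. The spare cassette is to its left at top (250,247) and the vials are to its right at top (327,191) and (339,211). I'll zoom in on the dock.

View pics/t0z.png

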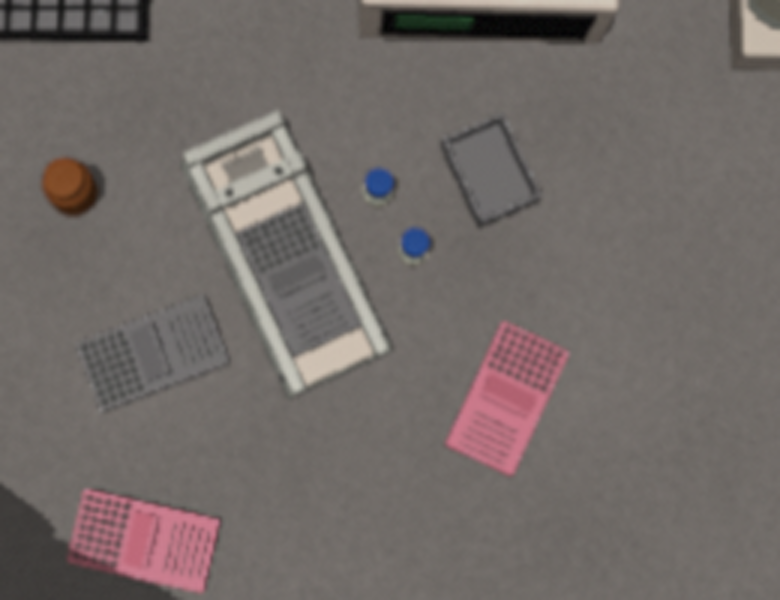

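View pics/s0z.png

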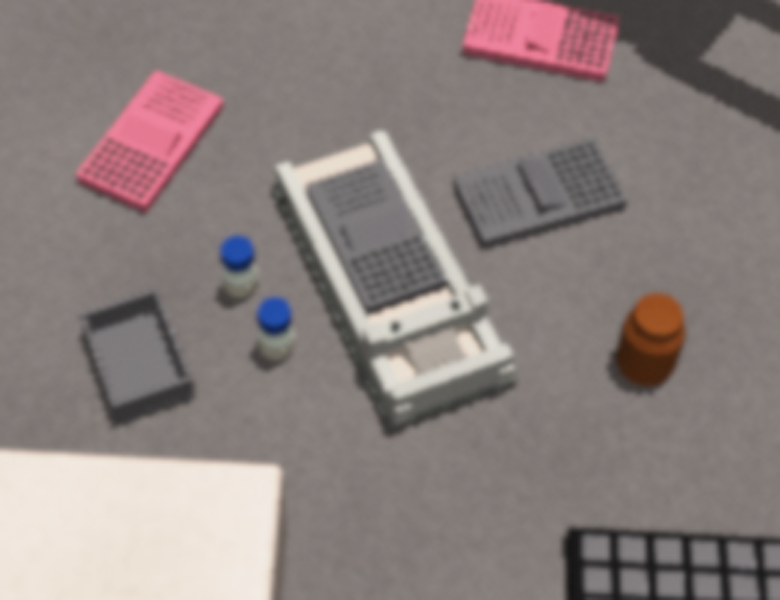

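```bash
cat > h.py <<'E'
import numpy as np, cv2
from workcell import r, eyes
def cam(n):
    p=eyes.camera_params(n); R=cv2.Rodrigues(p['rvec'])[0]; return p['camera_matrix'],p['k1'],R,p['tvec']
def ray(n,uv):
    K,k1,R,t=cam(n); uv=np.asarray(uv,float).reshape(-1,1,2)
    d=cv2.undistortPoints(uv,K,np.array([k1,0,0,0,0.]),criteria=None) if False else cv2.undistortPointsIter(uv,K,np.array([k1,0,0,0,0.]),None,None,(3,50,1e-9))
    d=np.c_[d.reshape(-1,2),np.ones(len(uv))]@R
    return -R.T@t, d/np.linalg.norm(d,axis=1)[:,None]
def onz(n,uv,z):
    c,d=ray(n,uv); return c+d*((z-c[2])/d[:,2])[:,None]
def tri(uvt,uvs):
    c1,d1=ray('top',uvt); c2,d2=ray('scene',uvs); out=[]
    for a,b in zip(d1,d2):
        A=np.c_[a,-b]; s=np.linalg.lstsq(A,c2-c1,rcond=None)[0]
        p,q=c1+s[0]*a,c2+s[1]*b; out.append(np.r_[(p+q)/2,np.linalg.norm(p-q)])
    return np.array(out)
def proj(n,P):
    K,k1,R,t=cam(n); return cv2.projectPoints(np.asarray(P,float),cv2.Rodrigues(R)[0],t,K,np.array([k1,0,0,0,0.]))[0].reshape(-1,2)
E
python3 - <<'E'
from h import *
np.set_printoptions(precision=4,suppress=True)
print(ray('top',[[320,240]])[0],ray('scene',[[320,240]])[0])
Z=lambda n,p: np.array(p)/3.+([200,130] if n=='t' else [200,180])-1/3
# approx corner pairs for height: rail rear outer L, R; cassette nose L,R, rear L,R
T=Z('t',[[296,392],[388,350],[243,232],[310,206],[287,352],[360,328]])
S=Z('s',[[380,133],[278,168],[445,287],[368,310],[376,163],[308,187]])
print(tri(T,S))
for n in 'top','scene':
    im=cv2.imread(f'pics/{n}0.png'); g=im.max(axis=2).astype(int)
    b=((g>135)).astype(np.uint8); 
    nlab,L,st,ce=cv2.connectedComponentsWithStats(b)
    seed=(295,235) if n=='top' else (330,270)
    i=min((i for i in range(1,nlab) if st[i,4]>300),key=lambda i:np.hypot(*(ce[i]-(297,213) if n=='top' else ce[i]-(330,270))))
    print(n,st[i],ce[i])
    m=(L==i).astype(np.uint8)
    h=cv2.convexHull(np.argwhere(m)[:,::-1].astype(np.int32)); hm=cv2.fillConvexPoly(np.zeros_like(m),h,1)
    print(cv2.approxPolyDP(h,2,True).reshape(-1,2).tolist())
    c=((hm==1)&(g<125)).astype(np.uint8)
    c=cv2.morphologyEx(c,cv2.MORPH_CLOSE,np.ones((3,3)))
    nl,LL,s2,c2=cv2.connectedComponentsWithStats(c); k=1+s2[1:,4].argmax()
    ph=cv2.findContours((LL==k).astype(np.uint8),0,1)[0][0]
    print(s2[k], cv2.boxPoints(cv2.minAreaRect(ph)).tolist())
    v=cv2.cvtColor(m*120+(LL==k).astype(np.uint8)*255*(1-m),cv2.COLOR_GRAY2BGR); x0,y0=(200,130) if n=='top' else (200,180)
    cv2.imwrite(f'pics/m_{n}.png',cv2.resize(v[y0:y0+200,x0:x0+260],None,fx=3,fy=3,interpolation=0))
E
```

```text
[0.308  0.0251 1.5466] [1.3097 0.0703 1.1392]
[[ 0.4462  0.0529  0.0249  0.0001]
 [ 0.4871 -0.0319  0.0235  0.0011]
 [ 0.5972  0.1087  0.0222  0.0056]
 [ 0.6231  0.047   0.0234  0.008 ]
 [ 0.483   0.0564  0.0316  0.0107]
 [ 0.5072 -0.0053  0.0258  0.0013]]
top [ 261  167   68   94 1714] [292.9072 210.2007]
[[328, 246], [297, 260], [261, 181], [292, 167]]
[ 279  197   41   52 1157] [[277.71099853515625, 207.91671752929688], [301.05126953125, 196.9759521484375], [320.2186279296875, 237.86627197265625], [296.87835693359375, 248.80703735351562]]
scene [ 290  222   76   73 1566] [327.0639 258.3653]
[[365, 278], [324, 294], [319, 291], [290, 233], [298, 226], [328, 222]]
[ 303  236   46   48 1130] [[301.79998779296875, 243.59999084472656], [327.0, 231.0], [348.79998779296875, 274.60003662109375], [323.5999755859375, 287.20001220703125]]
```

```bash
python3 - <<'E'
from h import *
np.set_printoptions(precision=4,suppress=True)
for n,z0 in (('top',.034),('scene',.034)):
    im=cv2.imread(f'pics/{n}0.png'); g=cv2.GaussianBlur(im,(0,0),.7).max(axis=2).astype(np.float32)
    # rough frame
    rear=onz('top',[[297,260.5],[328.5,246]],.034); front=onz('top',[[261,181],[292,167]],.048)
    x=front.mean(0)-rear.mean(0); x[2]=0
    x/=np.linalg.norm(x); y=np.array([-x[1],x[0],0]); o=rear.mean(0)+.125*x; o[2]=0
    if n=='top':print('rough',o,np.arctan2(x[1],x[0]), np.linalg.norm(rear[0]-rear[1]), np.linalg.norm(front.mean(0)-rear.mean(0)))
    def prof(P):
        uv=proj(n,P).astype(np.float32); return cv2.remap(g,uv[:,0].reshape(1,-1),uv[:,1].reshape(1,-1),cv2.INTER_LINEAR)[0]
    ys=np.arange(-.075,.0751,.001); edges=[]
    for xx in np.arange(-.10,.045,.01):
        p=prof(o+xx*x+ys[:,None]*y+np.array([0,0,z0])); d=np.gradient(p)
        L=ys>.035;
        def pk(mask,sgn):
            i=np.where(mask)[0][(sgn*d[mask]).argmax()]; w=np.clip(sgn*d[i-3:i+4],0,None); return (w*ys[i-3:i+4]).sum()/w.sum()
        edges.append([xx,pk(ys>.042,-1),pk((ys>.02)&(ys<.048),1),pk((ys<-.02)&(ys>-.048),-1),pk(ys<-.042,1)])
    e=np.array(edges); 
    for k in range(1,5): 
        f=np.polyfit(e[:,0],e[:,k],1); print(n,k,f, np.std(e[:,k]-np.polyval(f,e[:,0])))
    xs=np.arange(-.16,.14,.001)
    for yy in (.0,.01,-.01,.02,-.02,.043,-.043):
        p=prof(o+xs[:,None]*x+yy*y+np.array([0,0,.040 if abs(yy)<.03 else .034])); d=np.gradient(p)
        pk=[(round(float(xs[i]),3),round(float(d[i]),1)) for i in range(2,len(d)-2) if abs(d[i])==abs(d[i-2:i+3]).max() and abs(d[i])>2.5]
        print(n,yy,pk)
E
```

```text
rough [0.5786 0.0668 0.    ] 0.4466833821836858 0.0965875491081298 0.24541059434691817
top 1 [0.0057 0.0489] 0.0004254117261163358
top 2 [0.003  0.0371] 0.0008231546432602753
top 3 [ 0.005  -0.0381] 0.0007443273897320952
top 4 [ 0.0039 -0.0494] 0.00034516785568771134
top 0.0 [(-0.125, 12.8), (-0.097, -12.1), (0.033, 13.2), (0.056, -10.9), (0.063, 8.9), (0.078, -5.8), (0.097, 4.9), (0.104, -10.4), (0.111, 11.5), (0.124, -7.4)]
top 0.01 [(-0.125, 13.1), (-0.097, -13.7), (-0.043, -2.9), (-0.011, -2.6), (0.033, 12.6), (0.055, -10.9), (0.063, 7.9), (0.077, -6.0), (0.097, 4.9), (0.105, -8.2), (0.112, 9.9), (0.124, -8.0)]
top -0.01 [(-0.125, 14.0), (-0.097, -13.0), (-0.012, -2.7), (0.034, 12.5), (0.056, -10.6), (0.064, 7.4), (0.078, -6.3), (0.097, 5.5), (0.104, -9.9), (0.112, 10.9), (0.123, -8.0)]
top 0.02 [(-0.124, 13.7), (-0.096, -12.1), (0.034, 12.5), (0.057, -11.4), (0.063, 6.4), (0.073, 3.3), (0.076, 3.1), (0.104, -12.3), (0.111, 11.4), (0.123, -8.3)]
top -0.02 [(-0.124, 13.6), (-0.096, -12.0), (-0.043, -2.9), (-0.012, -2.8), (0.033, 12.1), (0.057, -10.9), (0.064, 6.7), (0.096, 2.7), (
[... 768 characters left out ...]
e -0.01 [(-0.109, 11.0), (-0.089, -12.8), (-0.008, -3.5), (0.039, -3.1), (0.046, 20.7), (0.073, -14.3), (0.082, 9.6), (0.111, 5.5), (0.124, -14.0)]
scene 0.02 [(-0.11, 10.3), (-0.09, -11.4), (-0.008, -3.4), (0.039, -4.7), (0.046, 20.0), (0.058, -3.2), (0.062, -3.5), (0.073, -14.0), (0.088, 12.8), (0.122, -15.1)]
scene -0.02 [(-0.11, 10.8), (-0.09, -13.0), (-0.007, -3.8), (0.039, -4.5), (0.048, 19.1), (0.059, -9.6), (0.066, 4.3), (0.074, -11.9), (0.081, 8.4), (0.111, 5.4), (0.123, -14.6)]
scene 0.043 [(-0.121, 7.7), (0.068, -11.1), (0.08, 13.0), (0.119, -13.3), (0.125, 6.3), (0.131, -8.0)]
scene -0.043 [(-0.122, 8.7), (0.067, -13.0), (0.082, 15.2), (0.119, -12.9), (0.127, 4.9), (0.132, -7.9)]
```

View pics/m_top.png

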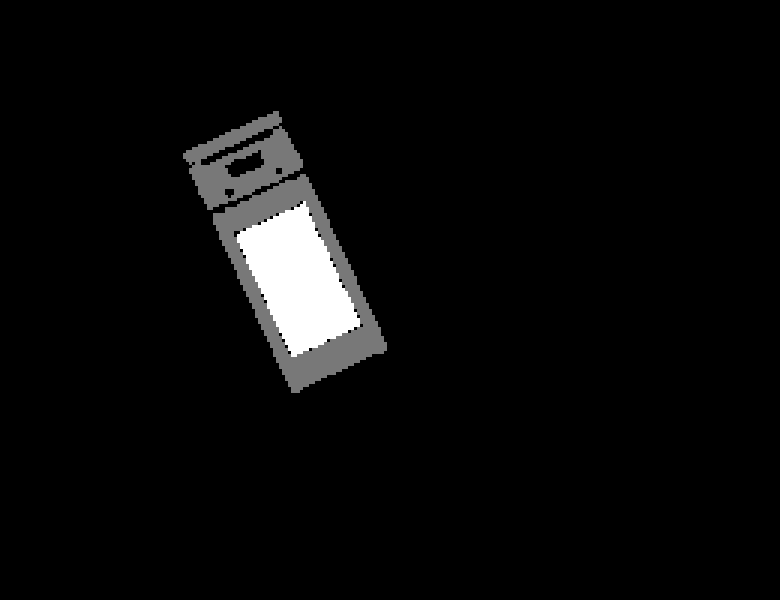

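The top mask gives a cassette box of 130 mm by about 74 mm in the channel. The dock yaw is about 0.45 rad, and the cassette sits about 31 mm behind the dock origin. Next I'll work out the moves.

```bash
cat > plan.py <<'E'
from h import *
from scipy.spatial.transform import Rotation as Ro
np.set_printoptions(precision=4,suppress=True)
yaw=.4515; X=np.array([np.cos(yaw),np.sin(yaw),0]); Y=np.array([-X[1],X[0],0])
X0=np.array([np.cos(.4467),np.sin(.4467),0]); Y0=np.array([-X0[1],X0[0],0])
O=np.array([.5786,.0668,0])+.0012*X0-.0008*Y0   # dock origin
def st(tx=-.060,ty=0,z=.1):
    s=r.observe(); R=Ro.from_quat(s['tcp_rot']).as_matrix(); p=np.array(s['tcp_pos'])
    tgt=O+tx*X+ty*Y; tgt[2]=z
    print('t',round(s['time'],2),'dock xy',(p-O)@X,(p-O)@Y,'z',p[2],'F dock',np.array(s['contact_force'])@np.c_[X,Y,[0,0,1]],'w',s['gripper_width'])
    print('R cols\n',R); print('tool-axes shift cm',R.T@(tgt-p)*100)
    a=R[:,2]; print('tool z yaw',np.degrees(np.arctan2(a[1],a[0])),'q',np.array(s['q']))
    return p,R
if __name__=='__main__':
    import sys
    print('O',O); st(*map(float,sys.argv[1:]))
E
python3 plan.py -0.061 0 0.15
```

```text
O [0.58   0.0666 0.    ]
t 0.1 dock xy -0.05366271953312046 0.5708702860548007 z 0.25229166607708986 F dock [ 0.3456  0.2175 -0.1334] w 1.0019622180612782
R cols
 [[ 0.4527 -0.001  -0.8916]
 [ 0.8916 -0.0015  0.4528]
 [-0.0018 -1.      0.0002]]
tool-axes shift cm [-35.0893  10.281  -45.0238]
tool z yaw 153.0796917236807 q [ 0.9749  0.2212  1.5275  0.      1.3947 -0.1261]
```

Request:
send_rows:
  commands:
    - [0, 0, 0, 10.6]
    - [0, 0, 0, 10.6]
    - [0, 0, 0, 10.6]
    - [0, 0, 0, 10.6]
    - [0, 0, 0, 10.6]
    - [0, 0, 0, 10.6]
    - [0, 0, 0, 10.6]
    - [0, 0, 0, 10.6]
    - [0, 0, 0, 10.6]
    - [0, 0, 0, 10.6]
    - [0, 0, 0, 10.6]
    - [0, 0, 0, 10.6]
  fingers: 0

```text
time: 1.6
tcp_pos: [0.2803, 0.5533, 0.244]
tcp_rot: [0.599, -0.385, 0.385, -0.587]
contact_force: [-0.2, 0.4, -0.5]
gripper_width: 0.003
```

```bash
python3 plan.py -0.061 0 0.15
```

```text
O [0.58   0.0666 0.    ]
t 1.6 dock xy -0.057362429822009314 0.568718908873284 z 0.24399722127630122 F dock [-0.0536  0.4257 -0.4788] w 0.003490888970538496
R cols
 [[ 0.406  -0.0091  0.9138]
 [-0.9138 -0.0134  0.4059]
 [ 0.0086 -0.9999 -0.0137]]
tool-axes shift cm [56.7698  9.8643  1.669 ]
tool z yaw 23.95065084630096 q [ 0.9749  0.2272  1.5361 -0.      1.3944  2.1276]
```

Request:
send_rows:
  commands:
    - [5.2, 0, 0.1, -1]
    - [5.2, 0, 0.1, -1]
    - [5.2, 0, 0.1, 0]
    - [5.2, 0, 0.1, 0]
    - [5.2, 0, 0.1, 0]
    - [5.2, 0, 0.1, 0]
    - [5.2, 0, 0.1, 0]
    - [5.2, 0, 0.1, 0]
    - [5.2, 0, 0.1, 0]
    - [5, 0, 0.1, 0]
    - [3, 0, 0.1, 0]
    - [0, 0, 0, 0]

```text
time: 3.1
tcp_pos: [0.5314, 0.0477, 0.2432]
tcp_rot: [0.607, -0.376, 0.374, -0.592]
contact_force: [0.1, 1.0, 0.8]
gripper_width: -0.003
```

```bash
python3 plan.py -0.061 0 0.10
```

```text
O [0.58   0.0666 0.    ]
t 3.1 dock xy -0.05202119260598245 0.004263427426417495 z 0.24320720723329878 F dock [0.5623 0.8201 0.7987] w -0.0029580691544919594
R cols
 [[ 0.4378 -0.0148  0.8989]
 [-0.899  -0.0164  0.4376]
 [ 0.0083 -0.9998 -0.0205]]
tool-axes shift cm [ 0.3066 14.3392 -0.6046]
tool z yaw 25.956233085195002 q [-0.0482  0.0213  1.7636 -0.0174  1.3707  1.0731]
```

Request:
send_rows:
  commands:
    - [0.1, 4, -0.2, 0]
    - [0.1, 4, -0.2, 0]
    - [0.1, 4, -0.2, 0]
    - [0, 3, 0, 0]
    - [0, 0, 0, 0]

```text
time: 3.72
tcp_pos: [0.5227, 0.0439, 0.0892]
tcp_rot: [0.607, -0.376, 0.372, -0.593]
contact_force: [0.4, -0.3, 0.7]
gripper_width: 0.004
```

```bash
python3 plan.py -0.061 0 0.07; python3 - <<'E'
from h import *
a=eyes.read_camera('top')[:,:,::-1]; s=eyes.read_camera('scene')[:,:,::-1]
cv2.imwrite('pics/c1.png',np.hstack([cv2.resize(a[150:280,240:350],None,fx=3.6,fy=3.6,interpolation=2),cv2.resize(s[200:330,270:380],None,fx=3.6,fy=3.6,interpolation=2)]))
E
```

```text
O [0.58   0.0666 0.    ]
t 3.73 dock xy -0.06145086663738783 0.0045541952214966505 z 0.08916347176808427 F dock [ 0.2432 -0.4034  0.6919] w 0.0038071544786755004
R cols
 [[ 0.4395 -0.0161  0.8981]
 [-0.8982 -0.0143  0.4393]
 [ 0.0058 -0.9998 -0.0207]]
tool-axes shift cm [0.4445 1.9176 0.0832]
tool z yaw 26.066373913085112 q [-0.0575  0.1786  1.9068 -0.0173  1.0715  1.0667]
```

View pics/c1.png

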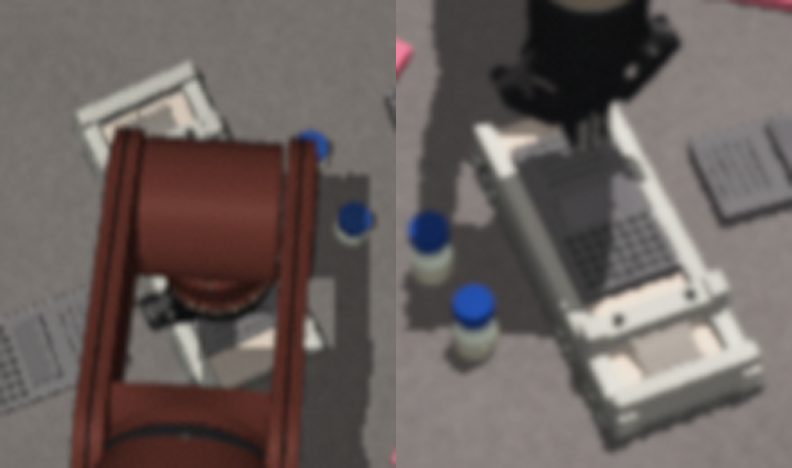

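In the right-hand (scene) view the shut fingertips, near (590,145), hang over the rear part of the pad, close to the centre line. Now I'll lower them.

Request:
send_rows:
  commands:
    - [0.4, 1, 0, 0]
    - [0.1, 1, 0, 0]
    - [0, 0, 0, 0]

```text
time: 4.2
tcp_pos: [0.5304, 0.0387, 0.0748]
tcp_rot: [0.605, -0.372, 0.376, -0.595]
contact_force: [0.3, -0.3, -0.3]
gripper_width: -0.004
```

```bash
python3 plan.py -0.061 0 0.062
```

```text
O [0.58   0.0666 0.    ]
t 4.2 dock xy -0.05684389292799373 -0.003388820460325302 z 0.07484606187662084 F dock [ 0.1804 -0.372  -0.2869] w -0.003843188567370279
R cols
 [[ 0.4399 -0.0035  0.898 ]
 [-0.898  -0.0151  0.4398]
 [ 0.012  -0.9999 -0.0098]]
tool-axes shift cm [-0.356   1.2844 -0.4016]
tool z yaw 26.09469746717447 q [-0.0664  0.208   1.9041 -0.0178  1.0321  1.0581]
```

Request:
send_rows:
  commands:
    - [-0.3, 0, -0.4, 0]
    - [0, 0, 0, 0]

```text
time: 4.45
tcp_pos: [0.5254, 0.0396, 0.0753]
tcp_rot: [0.605, -0.372, 0.376, -0.595]
contact_force: [-0.3, 0.5, -0.7]
gripper_width: 0.002
```

```bash
python3 plan.py -0.061 0 0.062|grep -E "dock|shift"
```

```text
t 4.45 dock xy -0.06091296579863435 -0.0004140306953830366 z 0.07526610034044673 F dock [-0.0235  0.5266 -0.7289] w 0.0018279018741386
tool-axes shift cm [-0.0576  1.326   0.0039]
```

Request:
send_rows:
  commands:
    - [0, 0.8, 0, 0]
    - [0, 0, 0, 0]

```text
time: 4.7
tcp_pos: [0.5254, 0.0396, 0.067]
tcp_rot: [0.605, -0.372, 0.376, -0.595]
contact_force: [-0.3, 0.5, -0.1]
gripper_width: -0.0
```

```bash
python3 plan.py -0.061 0 0.062|grep -E "dock|shift"
```

```text
t 4.7 dock xy -0.06090959337536615 -0.0005082180864214403 z 0.06701862623887658 F dock [-0.0172  0.5419 -0.0504] w -0.00014680996508223087
tool-axes shift cm [-0.0571  0.5012 -0.0044]
```

Tracking is good. Now I'll press down gradually, watching the force.

Request:
send_rows:
  commands:
    - [0, 0.4, 0, 0]
    - [0, 0.3, 0, 0]

```text
time: 4.95
tcp_pos: [0.5257, 0.0394, 0.0601]
tcp_rot: [0.605, -0.372, 0.376, -0.595]
contact_force: [-3.7, 0.1, 5.2]
gripper_width: -0.003
```

Request:
send_rows:
  commands:
    - [0, 0.4, 0, 0]

```text
time: 5.08
tcp_pos: [0.5257, 0.0394, 0.0564]
tcp_rot: [0.605, -0.372, 0.376, -0.595]
contact_force: [-3.6, 0.6, 8.6]
gripper_width: 0.004
```

Request:
send_rows:
  commands:
    - [0, 0.3, 0, 0]

```text
time: 5.2
tcp_pos: [0.5257, 0.0394, 0.054]
tcp_rot: [0.605, -0.372, 0.376, -0.595]
contact_force: [-5.2, 0.5, 11.1]
gripper_width: 0.006
```

Request:
send_rows:
  commands:
    - [0, 0.3, 0, 0]

```text
time: 5.32
tcp_pos: [0.5259, 0.0394, 0.0536]
tcp_rot: [0.605, -0.373, 0.376, -0.595]
contact_force: [-18.3, 0.8, 40.8]
gripper_width: 0.004
```

Request:
send_rows:
  commands:
    - [0, 0.3, 0, 0]

```text
time: 5.45
tcp_pos: [0.5259, 0.0394, 0.0537]
tcp_rot: [0.606, -0.373, 0.375, -0.594]
contact_force: [-16.4, 1.0, 32.9]
gripper_width: 0.004
```

Request:
send_rows:
  commands:
    - [0, 0.25, 0.4, 0]
    - [0, 0.2, 0.4, 0]

```text
time: 5.7
tcp_pos: [0.5332, 0.0415, 0.0539]
tcp_rot: [0.607, -0.373, 0.375, -0.593]
contact_force: [-8.4, -2.7, 17.5]
gripper_width: -0.001
```

```bash
python3 plan.py -0.061 0 0.062|grep -E "dock|yaw"
```

```text
t 5.7 dock xy -0.05307104952091679 -0.0021939846576895746 z 0.05393821569310058 F dock [-8.7574  1.2226 17.5088] w -0.0009521053181571405
tool z yaw 26.190653976185637 q [-0.0586  0.2518  1.8989 -0.0228  0.9978  1.0674]
```

Request:
send_rows:
  commands:
    - [0, 0.2, 0.5, 0]
    - [0, 0.2, 0.5, 0]

```text
time: 5.95
tcp_pos: [0.541, 0.0447, 0.0539]
tcp_rot: [0.609, -0.373, 0.373, -0.591]
contact_force: [-15.4, -2.0, 26.9]
gripper_width: -0.001
```

```bash
python3 plan.py -0.061 0 0.062|grep -E "dock|yaw";python3 - <<'E'
from h import *
s=eyes.read_camera('scene')[:,:,::-1]
cv2.imwrite('pics/c2.png',cv2.resize(s[200:330,270:380],None,fx=4,fy=4,interpolation=2))
E
```

```text
t 5.95 dock xy -0.044724357854568304 -0.002703446975509043 z 0.053874629938830756 F dock [-14.6917   4.8856  26.8686] w -0.0009415196457399016
tool z yaw 26.235102556633667 q [-0.0502  0.2725  1.8732 -0.026   1.0084  1.0766]
```

View pics/c2.png

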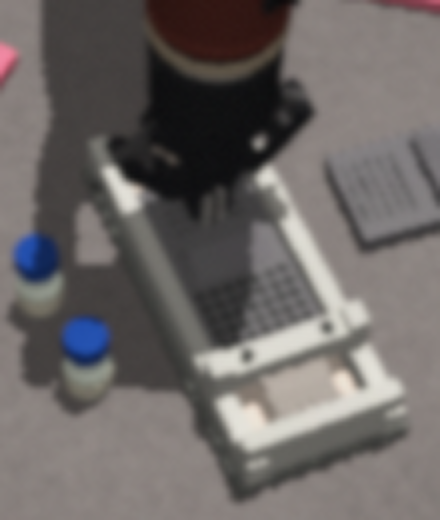

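The nose now reaches the near edge of the bar, around (225,345), and the bed is fully down with TCP z at 0.0539. I'll keep sliding.

Request:
send_rows:
  commands:
    - [-0.05, 0.2, 0.6, 0]
    - [-0.05, 0.2, 0.6, 0]
    - [-0.05, 0.2, 0.6, 0]

```text
time: 6.38
tcp_pos: [0.5552, 0.0516, 0.054]
tcp_rot: [0.612, -0.374, 0.372, -0.589]
contact_force: [-12.6, -3.9, 22.9]
gripper_width: 0.001
```

```bash
python3 plan.py -0.061 0 0.062|grep -E "dock|yaw"
```

```text
t 6.38 dock xy -0.02889069866890571 -0.0026614121813305367 z 0.053967886074728695 F dock [-13.0711   1.9815  22.8722] w 0.0011219252874798986
tool z yaw 26.29234875174527 q [-0.0334  0.3084  1.8276 -0.0318  1.0259  1.095 ]
```

Request:
send_rows:
  commands:
    - [-0.05, 0.2, 0.6, 0]
    - [-0.05, 0.2, 0.6, 0]
    - [-0.05, 0.2, 0.6, 0]

```text
time: 6.75
tcp_pos: [0.5692, 0.0584, 0.054]
tcp_rot: [0.616, -0.375, 0.37, -0.586]
contact_force: [-12.5, -2.4, 22.9]
gripper_width: -0.006
```

```bash
python3 plan.py -0.061 0 0.062|grep -E "dock|yaw";python3 - <<'E'
from h import *
s=eyes.read_camera('scene')[:,:,::-1]
cv2.imwrite('pics/c3.png',cv2.resize(s[200:330,270:380],None,fx=4,fy=4,interpolation=2))
E
```

```text
t 6.75 dock xy -0.013272675932388393 -0.0026339148139316823 z 0.05402534576781619 F dock [-12.2902   3.3005  22.9471] w -0.0057299505675093955
tool z yaw 26.342140359964365 q [-0.0178  0.3438  1.7816 -0.0373  1.0442  1.1122]
```

View pics/c3.png

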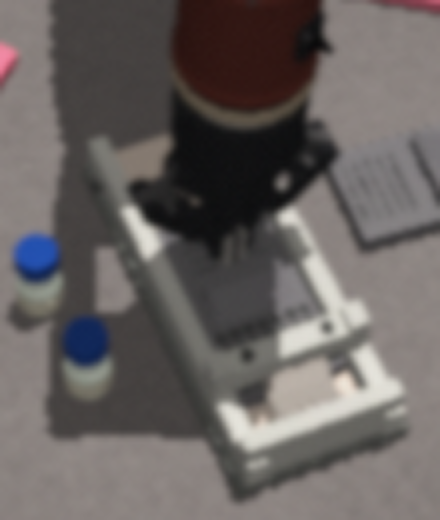

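Most of the well rows are now under the bar, with the last ones near (270,325). I'll carry on.

Request:
send_rows:
  commands:
    - [-0.05, 0.2, 0.6, 0]
    - [-0.05, 0.2, 0.6, 0]
    - [-0.05, 0.2, 0.6, 0]

```text
time: 7.18
tcp_pos: [0.583, 0.0652, 0.054]
tcp_rot: [0.619, -0.376, 0.368, -0.583]
contact_force: [-16.6, -6.5, 26.7]
gripper_width: 0.0
```

```bash
python3 plan.py -0.061 0 0.062
```

```text
O [0.58   0.0666 0.    ]
t 7.17 dock xy 0.0021038264294819327 -0.002575019677071807 z 0.054017819650394386 F dock [-17.742    1.4153  26.6952] w 0.0003987179542459608
R cols
 [[ 0.4451 -0.0366  0.8948]
 [-0.8953 -0.0374  0.4438]
 [ 0.0172 -0.9986 -0.0494]]
tool-axes shift cm [-0.3056 -0.4911 -6.3395]
tool z yaw 26.38265997936405 q [-0.0029  0.3794  1.7346 -0.0429  1.0645  1.1285]
```

Request:
send_rows:
  commands:
    - [0, 0.2, 0.5, 0]

```text
time: 7.3
tcp_pos: [0.5854, 0.0663, 0.054]
tcp_rot: [0.621, -0.378, 0.367, -0.581]
contact_force: [-19.8, -4.3, 29.2]
gripper_width: 0.004
```

```bash
python3 plan.py -0.061 0 0.062|grep -E "dock|yaw";python3 - <<'E'
from h import *
s=eyes.read_camera('scene')[:,:,::-1]
cv2.imwrite('pics/c4.png',cv2.resize(s[200:330,270:380],None,fx=4,fy=4,interpolation=2))
E
```

```text
t 7.3 dock xy 0.004696267840240258 -0.002650083045819269 z 0.05398879010168277 F dock [-19.7376   4.7588  29.2466] w 0.0035321065368807787
tool z yaw 26.404852794592617 q [ 0.0002  0.389   1.7219 -0.0454  1.0743  1.1321]
```

View pics/c4.png

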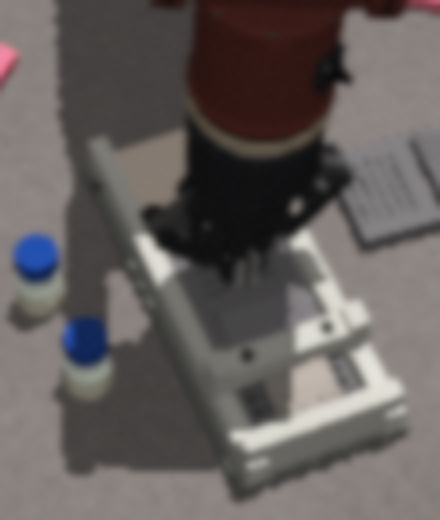

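Wells now show past the bar on both sides of the leaf, at (258,402) and (345,372). I'll keep pushing until it stops moving.

Request:
send_rows:
  commands:
    - [0, 0.2, 0.5, 0]
    - [0, 0.2, 0.5, 0]

```text
time: 7.6
tcp_pos: [0.5899, 0.0684, 0.0541]
tcp_rot: [0.625, -0.381, 0.363, -0.577]
contact_force: [-18.1, -4.3, 26.9]
gripper_width: 0.004
```

```bash
python3 plan.py -0.061 0 0.062|grep -E "dock|yaw"
```

```text
t 7.6 dock xy 0.009699549379317931 -0.0026755800173354077 z 0.054086646944501285 F dock [-18.1188   4.0235  26.8734] w 0.0036559402535592893
tool z yaw 26.443883304419053 q [ 0.0063  0.4078  1.6968 -0.0501  1.0945  1.1392]
```

Request:
send_rows:
  commands:
    - [0, 0.2, 0.5, 0]
    - [0, 0.2, 0.5, 0]

```text
time: 7.85
tcp_pos: [0.5944, 0.0705, 0.0541]
tcp_rot: [0.629, -0.383, 0.36, -0.573]
contact_force: [-17.0, -4.5, 26.4]
gripper_width: 0.003
```

```bash
python3 plan.py -0.061 0 0.062;python3 - <<'E'
from h import *
s=eyes.read_camera('scene')[:,:,::-1]
cv2.imwrite('pics/c5.png',cv2.resize(s[200:330,270:380],None,fx=4,fy=4,interpolation=2))
E
```

```text
O [0.58   0.0666 0.    ]
t 7.85 dock xy 0.014645095745306402 -0.0027115040614482974 z 0.054093694959865886 F dock [-17.2442   3.4099  26.4229] w 0.002595421438058884
R cols
 [[ 0.4467 -0.0696  0.8919]
 [-0.8946 -0.0497  0.4442]
 [ 0.0134 -0.9963 -0.0845]]
tool-axes shift cm [-0.3487 -0.1537 -7.601 ]
tool z yaw 26.472313426792336 q [ 0.0121  0.4264  1.6719 -0.0544  1.1142  1.146 ]
```

View pics/c5.png

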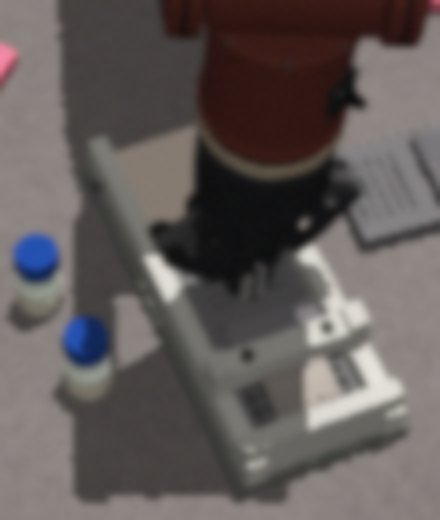

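Request:
send_rows:
  commands:
    - [0, 0.2, 0.5, 0]
    - [0, 0.2, 0.5, 0]

```text
time: 8.15
tcp_pos: [0.6, 0.0727, 0.0541]
tcp_rot: [0.632, -0.385, 0.358, -0.569]
contact_force: [-20.8, -8.0, 28.1]
gripper_width: -0.003
```

```bash
python3 plan.py -0.061 0 0.062|grep -E "dock|yaw"
```

```text
t 8.15 dock xy 0.020604735416671474 -0.0032322275955358947 z 0.05414154843214423 F dock [-22.1623   1.8962  28.1111] w -0.00268678822974019
tool z yaw 26.497305616932245 q [ 0.0178  0.4456  1.6459 -0.0588  1.132   1.1527]
```

Request:
send_rows:
  commands:
    - [0, 0.2, 0.5, 0]
    - [0, 0.2, 0.5, 0]

```text
time: 8.4
tcp_pos: [0.6006, 0.0728, 0.0541]
tcp_rot: [0.639, -0.39, 0.352, -0.562]
contact_force: [-24.1, -8.3, 32.0]
gripper_width: -0.002
```

```bash
python3 plan.py -0.061 0 0.062;python3 - <<'E'
from h import *
s=eyes.read_camera('scene')[:,:,::-1]
cv2.imwrite('pics/c6.png',cv2.resize(s[200:330,270:380],None,fx=4,fy=4,interpolation=2))
E
```

```text
O [0.58   0.0666 0.    ]
t 8.4 dock xy 0.021200120231845802 -0.0033515371733980905 z 0.054149542734707574 F dock [-25.2759   3.0102  31.9747] w -0.0017179884708929056
R cols
 [[ 0.4479 -0.1031  0.8881]
 [-0.894  -0.0634  0.4435]
 [ 0.0106 -0.9926 -0.1206]]
tool-axes shift cm [-0.4328  0.2068 -8.2503]
tool z yaw 26.534256493605564 q [ 0.0221  0.4632  1.623  -0.0667  1.161   1.1589]
```

View pics/c6.png

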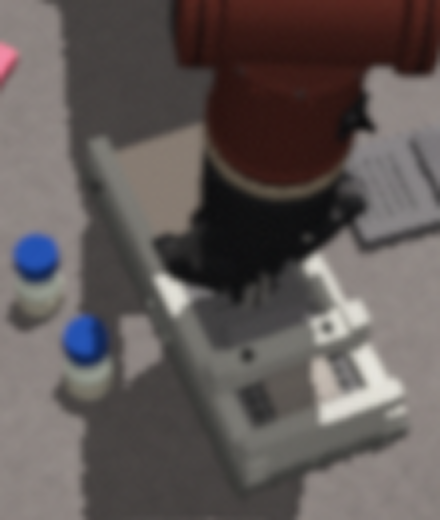

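The tool has stopped at dock x = 0.021, where the ledge should be, and the wells haven't moved since the last picture. I'll give one firmer push to confirm.

Request:
send_rows:
  commands:
    - [0, 0.15, 0.9, 0]
    - [0, 0.1, 0.9, 0]

```text
time: 8.7
tcp_pos: [0.6072, 0.0755, 0.0542]
tcp_rot: [0.646, -0.396, 0.345, -0.553]
contact_force: [-42.7, -17.7, 42.0]
gripper_width: -0.003
```

```bash
python3 plan.py -0.061 0 0.062
```

```text
O [0.58   0.0666 0.    ]
t 8.7 dock xy 0.028302639079778837 -0.003858169502394899 z 0.05424028962886298 F dock [-46.1767   2.6728  42.0144] w -0.0032442969633115137
R cols
 [[ 0.4481 -0.1294  0.8846]
 [-0.8939 -0.0742  0.442 ]
 [ 0.0085 -0.9888 -0.1489]]
tool-axes shift cm [-0.4967  0.5574 -8.9411]
tool z yaw 26.550055155191917 q [ 0.0309  0.4962  1.5786 -0.0754  1.2     1.1696]
```

```bash
python3 - <<'E'
from h import *
s=eyes.read_camera('scene')[:,:,::-1]
cv2.imwrite('pics/s7.png',s)
b=cv2.resize(s[200:330,270:380],None,fx=4,fy=4,interpolation=2)
cv2.imwrite('pics/c7.png',b)
E
```

```text
(no output)
```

View pics/c7.png

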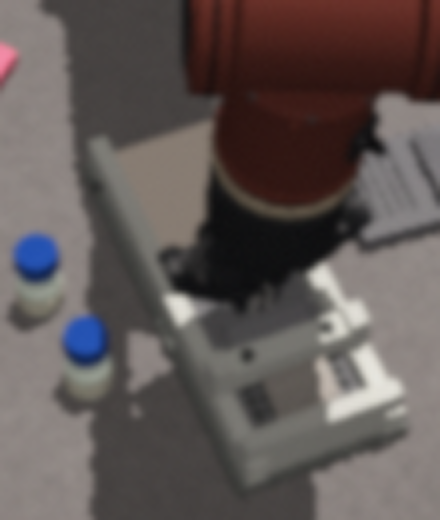

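The wells sit at about (260,405) and (347,372), almost unchanged under a 46 N push, so the cassette should be home. I'll relax the force and lift off.

Request:
send_rows:
  commands:
    - [0, 0, 0, 0]
    - [0, -2, -0.35, 0]
    - [0, -5, -1, 0]
    - [0, -5, -1, 0]
    - [0, -5, -3, 0]
    - [0, -3, -6, 0]
    - [0, 0, -6, 0]
    - [0, 0, -6, 0]
    - [0, 0, -4, 0]
    - [0, 0, 0, 0]

```text
time: 10.0
tcp_pos: [0.3917, -0.0314, 0.306]
tcp_rot: [0.646, -0.391, 0.35, -0.555]
contact_force: [0.4, 0.8, 0.4]
gripper_width: -0.002
```

```bash
python3 plan.py -0.061 0 0.062|grep dock; python3 - <<'E'
from h import *
for n,(x0,y0) in dict(scene=(270,200),top=(240,150)).items():
    s=eyes.read_camera(n)[:,:,::-1]; cv2.imwrite(f'pics/{n}8.png',s)
a=cv2.imread('pics/top8.png'); s=cv2.imread('pics/scene8.png')
cv2.imwrite('pics/c8.png',np.hstack([cv2.resize(a[150:280,240:350],None,fx=3.6,fy=3.6,interpolation=2),cv2.resize(s[200:330,270:380],None,fx=3.6,fy=3.6,interpolation=2)]))
E
```

```text
t 10.0 dock xy -0.21217165072148114 -0.006000552071843358 z 0.30602502608521415 F dock [0.7361 0.4924 0.395 ] w -0.002454762021707366
```

View pics/c8.png

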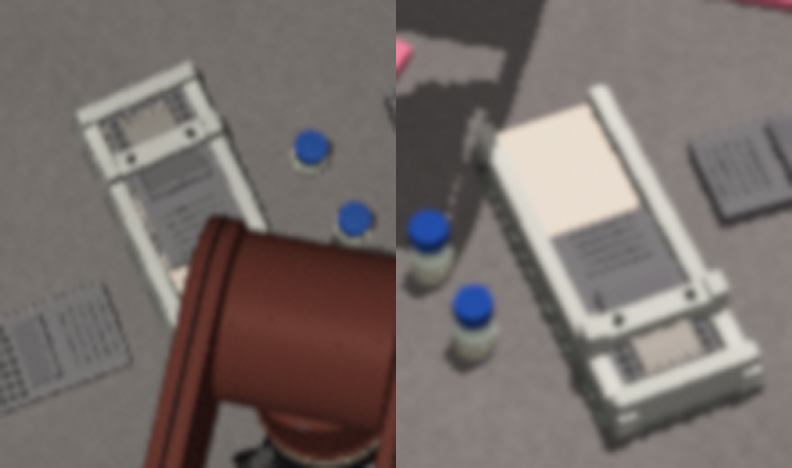

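Both views show the cassette lying flat under the bar, with its wells between the bar and the stop. I'll measure how far it went.

```bash
python3 - <<'E'
from plan import *
for n in('scene','top'):
  for tag in '08':
    g=cv2.imread(f'pics/{n}{tag}.png').max(axis=2).astype(np.float32)
    xs=np.arange(-.14,.14,.0005)
    for yy,z in ((0,.040),(0.015,.040),(-0.015,.040),(0,.0355),(0.015,.0355),(-0.015,.0355),(.028,.0355),(-.028,.0355)):
        if (tag=='0')!=(z==.04): continue
        uv=proj(n,O+xs[:,None]*X+yy*Y+np.array([0,0,z])).astype(np.float32)
        p=cv2.remap(g,uv[:,0].reshape(1,-1),uv[:,1].reshape(1,-1),1)[0]; d=np.gradient(p)
        print(n,tag,yy,[(round(float(xs[i]*1000),1),round(float(d[i]),1)) for i in range(4,len(d)-4) if abs(d[i])==abs(d[i-4:i+5]).max() and abs(d[i])>1.3])
a=cv2.imread('pics/top8.png'); s=cv2.imread('pics/scene8.png')
cv2.imwrite('pics/c9.png',np.hstack([cv2.resize(a[160:215,255:305],None,fx=8,fy=8,interpolation=2),cv2.resize(s[270:325,325:375],None,fx=8,fy=8,interpolation=2)]))
E
```

```text
scene 0 0 [(-110.0, 7.0), (-109.5, 7.0), (-91.5, -7.7), (-50.0, 1.6), (-8.5, -2.5), (28.0, -1.3), (33.0, 1.7), (39.0, -3.4), (45.0, 13.9), (72.0, -9.1), (80.5, 6.1), (111.0, 3.1), (121.5, -9.4)]
scene 0 0.015 [(-111.0, 6.7), (-90.0, -8.1), (-63.5, -1.3), (-50.0, 1.4), (-8.5, -2.8), (-2.0, 1.6), (15.0, 1.6), (20.0, -1.4), (25.0, 1.7), (29.0, -1.8), (33.5, 2.0), (37.5, -3.6), (46.0, 12.2), (73.0, -8.7), (81.0, 5.3), (89.0, 2.9), (107.0, 1.6), (110.0, 1.9), (122.0, -9.7)]
scene 0 -0.015 [(-110.0, 7.1), (-89.0, -8.0), (-49.5, 1.4), (-8.5, -2.6), (-2.0, 1.7), (12.0, -1.7), (16.5, 2.3), (38.5, -4.1), (45.5, 13.5), (57.0, -1.9), (72.0, -9.0), (80.5, 5.8), (109.0, 3.4), (121.5, -9.2)]
scene 8 0 [(-110.5, 7.3), (-16.5, -8.8), (24.5, 1.6), (52.5, 7.0), (69.0, -8.9), (69.5, -8.9), (70.0, -8.9), (70.5, -8.9), (76.5, 5.4), (101.0, -2.0), (107.5, 5.3), (118.5, -9.4), (136.0, -2.6)]
scene 8 0.015 [(-111.5, 6.7), (-15.0, -8.8), (24.0, 1.6), (52.0, 7.0), (69.5, -8.8), (77.0, 6.4), (100.0, -1.7), (107.5, 6.1), (119.0, -9.6), (136.5, -2.5)]
scene 8 -0.015 [(-137.0, 3.4), (-128.5, 1.4), (-110.5, 7.2), (
[... 1806 characters left out ...]
, (31.5, -1.9), (60.5, 7.2), (78.5, -3.8), (97.5, -2.0), (103.0, -2.0), (112.5, 6.8), (123.5, -5.3)]
top 8 -0.015 [(-38.5, -2.4), (-30.5, 2.3), (-27.0, 2.1), (-13.0, -2.5), (-6.5, 1.4), (1.5, 4.3), (31.5, -2.0), (36.0, 1.4), (62.0, 7.3), (77.0, -4.0), (103.5, -4.2), (111.0, 6.7), (123.5, -5.0)]
top 8 0.028 [(-98.5, -1.8), (-93.5, -2.4), (-85.0, 3.5), (-65.0, -2.6), (-57.0, 2.5), (-38.5, 5.6), (-35.5, 5.8), (-25.5, -8.7), (56.0, -1.6), (61.0, 5.5), (68.0, -3.1), (72.0, 4.2), (78.0, -5.8), (111.0, 7.3), (123.5, -5.0)]
top 8 -0.028 [(-25.0, -2.0), (-17.0, 1.7), (-7.5, 3.3), (-5.0, 3.3), (32.0, -1.7), (60.5, 5.2), (66.5, -6.1), (71.5, 5.7), (79.5, -6.6), (93.5, 1.4), (111.5, 7.5), (122.5, -4.7)]
```

View pics/c9.png

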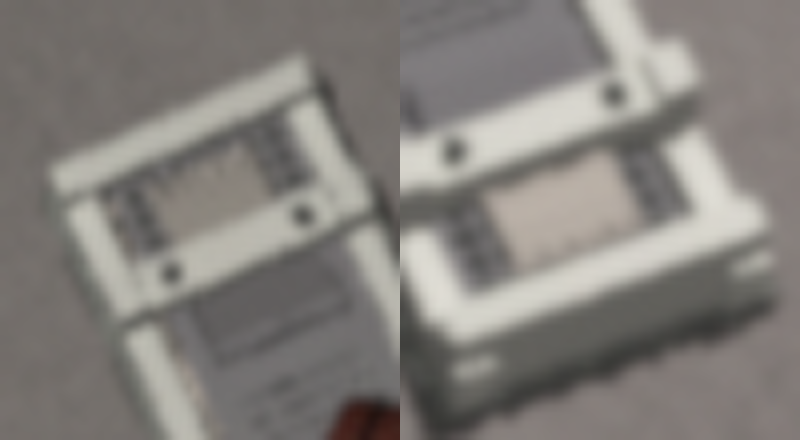

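The cassette's rear edge now reads dock x = -25.5 mm in the top view, so its origin is at about 39.5 mm. Both views give 74–75 mm of travel, and no bed shows ahead of the nose. I'm handing in.

```bash
python3 - <<'E'
from h import *
d=cv2.absdiff(cv2.imread('pics/scene0.png'),cv2.imread('pics/scene8.png'))
for k,(x,y) in dict(spare=(380,244),va=(279,270),vb=(291,290),jar=(417,292),tray=(245,298),driver=(113,220),mouse=(509,282)).items(): print(k,d[y-18:y+18,x-18:x+18].mean().round(1),end=' ')
r.close_job()
E
```

```text
spare 0.5 va 21.5 vb 0.6 jar 0.5 tray 0.5 driver 0.5 mouse 0.6 the job is handed in; nothing more can be done
```

I slid the cassette home and handed the job in at about 10 s of the 35 s allowed. `close_job` reports no verdict.

**What I did:** I pressed on the pad with the shut fingertips until the bed bottomed out. Holding about 20–30 N down, I slid the cassette under the bar and the leaf spring. I finished with a firm push of about 46 N, with 42 N down, then lifted clear.

**Last checks:**
- **Position:** In the top view the rear edge is at dock x = -25.5 mm, which puts the origin at about 39.5 mm (home is 40). The 74–75 mm travel seen in both views fits this. No bed shows between the nose and the stop.
- **Lie:** The cassette looks flat and held under the bar. It sits slightly toward the right rail, within the channel's play of about 2 mm. I could not measure how far the leaf spring is lifted.
- **Other things on the bench:** The scene pictures before and after are unchanged at the spare cassette, vial B, jar, tray, driver and mouse. The patch around vial A did change. I put that down to the arm's shadow, because the vial's cap is at the same pixel position as before.

**What disagreed:**
- **Camera views:** The two views differed by up to 9 mm on positions along the dock, so I relied mostly on the travel and the top view.
- **Firm push:** The tool moved another 7 mm during it, while the wells barely moved in the picture. I took this as the fingers sliding up to the ledge and tilting, not the cassette moving.

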